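Close up three handsets in the test nest with the keeper bar

ROBOT

A 7-joint arm with a two-finger parallel gripper is mounted at the origin on a cart in front of the work surface, level with it; the furniture and walls round the work are solid. World frame = base frame: x ahead of the robot, y to its left, z up, the work surface at z = 0. Lengths are in m, angles in rad, forces in N, time in s.
With the tool pointing down it reaches from about 0.425 to 0.925 m from the base axis. Payload 6.8 kg.
Tool frame: the origin (TCP) lies midway between the tips of the shut fingers; the grasp point (between the pads) lies 19 mm behind it; z points along the fingers, y is the direction in which the jaws open and shut (so a half turn about z gives the same grasp; the last joint's range is limited). The gripper opens to 85 mm and grips with 20 to 120 N. Pads are 22 mm wide; open, the fingers measure 114 mm over their backs; the gripper's body (76 mm by 85 mm) begins 54 mm behind the grasp point. The pads swing forward as they close: fully open they stand 13 mm farther back than shut.
Start: joints at [1.222, 0.477, 0.022, 1.555, -0.011, 1.109, -0.083], TCP at [0.161, -0.656, 0.231] pointing down, gripper open.
Joint ranges: [-2.96, 2.96], [-0.34, 2.1], [-1.41, 1.46], [0.24, 2.44], [-1.37, 4.51], [0.17, 1.92], [-2.96, 2.96]. Speed limits (rad/s): [2.39, 2.39, 3.14, 3.14, 3.14, 3.14, 3.14].

INTERFACE

Orientations are given as a unit quaternion [w, x, y, z].
In Python, from station import status, eyes, workorder gives the robot as it stands. The module is installed in compiled form; this text tells all that it offers.
- The arm moves only by the shell command python3 -m jog 'ROWS' [FORCE]. ROWS is text: rows parted by semicolons, each of 7 numbers parted by spaces: the shift along the tool's x, y, z in m, then the turn, a rotation vector about the tool's x, y, z in degrees, then the finger opening in m, from 0 to 0.0854. In form: dx dy dz rx ry rz jaw; .... A call has 1 to 5 rows; each row is the pose to reach, as a shift and turn from the pose commanded when the call began, along the tool's axes at that moment; what a row does not reach only later rows make up. A row lasts 1/10 s, in which the tool goes at most 50 mm and 8.59 degrees, less where a joint would pass 70% of its speed; a pose out of reach is approached as far as the arm can. A call with a gripper value outside its range is refused whole. The fingers move at their own pace and stop on an object; FORCE is the grip in N (left out, the last holds). Time passes only in rows, so rows that repeat a pose let the fingers close. It gives the time, the measured TCP pose, the force and the opening at its end, in the units of the state.
- status.get_obs(): the state, without advancing time (a new reading comes with each control period).
- eyes.read_camera(name): name is "side" or "top" or "wrist"; returns a dict with "image" (400x640x3 uint8, red, green, blue), "intrinsics" (3x3 intrinsics, pixels), "position" and "orientation" of the camera in the world. Camera axes: x right, y up, looking along -z (the intrinsics and any distortion apply to the point x, -y, -z); pixel columns grow to the right and rows downward; lengths in m; the calibration is good to about 2 mm. A picture is of the moment at which its call begins. There is no depth.
- workorder.hand_in(): hands the job in, once; it reports no verdict.
The state is a dict: "t": time; "q": joint angles; "joint_vel": joint speeds; "joint_torque": joint torques, N m; "eef_pos": TCP position; "tool_rot": TCP orientation; "contact_force": force on the tool from outside, world axes, zero at the start; "torque": the same for the moment, N m; "gripper_width": opening from 0.0 (shut) to 1.0 (fully open).
Only numpy, scipy, OpenCV 4.12 (cv2) and the standard library are available. Lean on these libraries where they do the work, as an engineer would, in place of code of your own. Each camera call takes 0.05 s, during which the arm holds its last target.

TASK

Take the keeper bar by its black grip and, with its straight blade, push the three handsets along the test nest together until all three are pressed well onto the spring contacts, feeling the springs and not crushing them against the end of their travel. Then lower the bar so that its two end pins sit in an opposite pair of notches of the side rails and let go, so that the bar stays square and down and keeps all three handsets under spring pressure; leave the other things on the bench where they are.

Things in the scene. Friction and masses are not known exactly. Their poses are not given: they have to be found in the camera images.
- nest: Test nest, fixed on the bench: grey plate 295 (x) x 230 (y) x 10 mm. Origin on its underside, mid-width, 130 mm behind the front edge; +x runs along the three bays from the open front (robot side) to the spring contacts, z up. Handsets lie on the plate top, 10 mm above the origin, and slide along x. Two white ribs 3 mm wide at y = +-32 mm, 8 mm high, from x = -20 mm on, part the bays.
- rail_left (a point): First notch of the left aluminium rail (nest x = -102, y = +98.5, z = 14 mm), axes as the nest. Rail 6 mm thick in y. Round-topped teeth 2 mm wide every 8 mm (nest x = -106, -98 .. -26 mm) leave ten notches 6 mm long centred at x = -102, -94 .. -30 mm. Notch bottoms 14 mm, tooth tops 19 mm above the nest origin. Nearer the robot the rail is 14 mm high, beyond the notches 19 mm.
- rail_right (a point): First notch of the right rail, mirror image of the left (nest x = -102, y = -98.5, z = 14 mm).
- bay_end (a point): Fixed point on the plate top at nest x = 75 mm, y = 0. The black contact head (36 mm above the bench) has one sprung white contact per bay, facing the handsets, 2 to 11 mm above the plate top. The head is clamped elsewhere each day: its free contacts end at nest x = 50 to 100 mm, not measured, to be felt. Each contact gives 1.2 N at touch, 0.22 N more per mm, and meets its hard end at 16 mm (4.7 N).
- bar_grip (a point): Middle of the black grip of the loose keeper bar (about 0.3 kg) standing upright on the bench, 30 mm above the bar's bottom edge. Axes: y along the bar, x across it, z up; both sides and both ends are alike. Grip 16 mm (x) x 80 mm (y), from 16 to 46 mm above the bottom edge.
- keeper_bar: The keeper bar's aluminium blade, a straightedge 15 mm (x) x 186 mm (y) x 16 mm high with flat, slippery white-faced sides at x = +-7.5 mm; origin in the middle of its bottom edge, axes as bar_grip. In the nest it lies along the nest's y, between the rails with 2.5 mm to spare each side; with its pins in notches its bottom edge is 11 mm above the nest's underside, 1 mm over the plate.
- bar_pin (a point): Middle of the steel pin at the bar's +y end (like one at the -y end): 4.5 mm thick, lying along y, sticking out from 93 to 106 mm from the bar's middle, axis 5.25 mm above the bottom edge at x = 0. To pass over the rail teeth the bar's bottom edge must be 17 mm or more above the nest's underside; the blade meets the handsets below 22 mm.
- device_1: Handset, black and grey, 56 (x) x 140 (y) x 12.5 mm, 0.12 kg, lying flat in the left bay (nest y = +64 mm), its own y axis along the nest's x, some way short of the contacts; origin in the middle of its underside. Sliding friction on the plate about 0.5 to 0.9 N each.
- device_2: Like device_1, in the middle bay (nest y = 0).
- device_3: Like device_1, in the right bay (nest y = -64 mm).
- label_roll: Bystander: roll of blank labels, 84 x 92 x 30 mm, standing flat on the bench beside the nest; origin under its middle.
- black_tape: Bystander: roll of black tape, 58 mm across, 19 mm high; origin under its middle.
- red_driver: Bystander: screwdriver with red handle, 188 mm long (its own y), 25 mm thick; origin under its middle.
Mind the look-alikes: they are no part of the job. Leave any purple look-alike of the device_1 alone.

How it is judged:
On the way:
1. the bar's blade presses on all three handsets at once, each with more than 1.5 N (contact force between keeper_bar and device_1 above 1.5 N and contact force between keeper_bar and device_2 above 1.5 N and contact force between keeper_bar and device_3 above 1.5 N), for 0.2 s.
At the end, for the whole second after the job is handed in: The bar is at rest with both pins down in an opposite pair of notches (bottom edge 9 to 13.5 mm above the nest's underside, parallel to the nest within 0.025 rad, upright within 0.10 rad), and it holds each of the three handsets, lying flat, with more than 1 N of spring pressure (contact force between keeper_bar and device_1 above 1 N and contact force between keeper_bar and device_2 above 1 N and contact force between keeper_bar and device_3 above 1 N and z of keeper_bar in the frame of nest between 0.009 and 0.0135 m and angle between the y axis of keeper_bar and the y axis of nest, either way round below 0.025 rad and angle between keeper_bar's own z axis and vertical below 0.1 rad and angle between each of device_1, device_2, device_3's own z axis and vertical below 0.05 rad and linear speed of keeper_bar below 0.01 m/s); the robot touches nothing.
It fails at once if a handset is pressed by the bar with more than 7.5 N (contacts crushed) (contact force between keeper_bar and device_1 above 7.5 N or contact force between keeper_bar and device_2 above 7.5 N or contact force between keeper_bar and device_3 above 7.5 N).
It fails at once if the robot pushes a handset directly instead of with the bar (more than 1 N) (contact force between any of the arm, the fingers and device_1 above 1 N or contact force between any of the arm, the fingers and device_2 above 1 N or contact force between any of the arm, the fingers and device_3 above 1 N).
It fails at once if a bystander (label roll, black tape, red screwdriver) is moved more than 15 mm (distance of any of label_roll, black_tape, red_driver from where it was at the start of the episode above 0.015 m).
It also fails if it takes over 51 s, if anything falls off the work surface, if the arm or the gripper's body presses on something with over 40 N, if the wrist force passes 120 N, or if a joint passes its speed limit or range.

## Working session

There is one attempt and no reset: what is moved stays moved. The work goes in short steps, Python scripts to look and compute and a shell command to move; the robot and the scene stay as the last step left them, time stands still between calls to the robot, and variables do not carry over. Pictures are saved under pics/ and viewed, and the job is handed in when it is done.

```bash
mkdir -p pics; ls; cat > h.py <<'E'
import numpy as np, cv2
from scipy.spatial.transform import Rotation as R
from station import status, eyes, workorder
def rot(q): return R.from_quat([q[1],q[2],q[3],q[0]]).as_matrix()
def grab(name,f):
    c=eyes.read_camera(name); cv2.imwrite(f'pics/{f}.png',c['image'][:,:,::-1])
    np.savez(f'pics/{f}.npz',K=c['intrinsics'],p=c['position'],q=c['orientation'],image=c['image'],**{k:np.array(v) for k,v in c.items() if k not in('image','intrinsics','position','orientation')}); return c
def load(f): return np.load(f'pics/{f}.npz')
def ray(c,u,v):
    d=np.linalg.solve(c['K'],[u,v,1.]); d=rot(c['q'])@np.array([d[0],-d[1],-d[2]]); return c['p'],d
def atz(c,u,v,z):
    p,d=ray(c,u,v); return p+d*(z-p[2])/d[2]
def tri(*obs):
    A=0;b=0
    for c,u,v in obs:
        p,d=ray(c,u,v); d=d/np.linalg.norm(d); M=np.eye(3)-np.outer(d,d); A=A+M; b=b+M@p
    return np.linalg.solve(A,b)
def proj(c,P):
    x=rot(c['q']).T@(np.asarray(P)-c['p']); w=c['K']@np.array([x[0],-x[1],-x[2]]); return w[:2]/w[2]
E
python3 - <<'E'
from h import *
for n in('side','top','wrist'):
    c=grab(n,n+'0'); print(n,c.keys(),c['intrinsics'],c['position'],c['orientation'])
o=status.get_obs(); print(o)
E
```

```text
pics
side dict_keys(['image', 'intrinsics', 'position', 'orientation']) [[376.41714138   0.         318.59778653]
 [  0.         376.41714138 203.09325804]
 [  0.           0.           1.        ]] [0.03752092 0.71075702 0.82213804] [-0.26654158 -0.12538276  0.38832113  0.87317893]
top dict_keys(['image', 'intrinsics', 'position', 'orientation']) [[401.65397058   0.         311.09891284]
 [  0.         401.65397058 196.02983265]
 [  0.           0.           1.        ]] [ 0.39384633 -0.02179506  1.16212369] [ 0.71219557  0.05344993 -0.05399806 -0.69785728]
wrist dict_keys(['image', 'intrinsics', 'position', 'orientation']) [[320.71543985   0.         316.42628391]
 [  0.         320.71543985 201.12115448]
 [  0.           0.           1.        ]] [ 0.23482555 -0.63586487  0.373125  ] [ 0.77780819 -0.11958577  0.09500648 -0.60966174]
{'t': 0.15, 'q': array([ 1.22192097,  0.47762641,  0.02235688,  1.55618538, -0.01151625,
        1.10932959, -0.08310378]), 'joint_vel': array([ 3.09210392e-04, -1.82172799e-03,  1.25378669e-03, -3.34487994e-03,
        1.80173444e-05,  2.37707821e-03, -5.50068687e-04]), 'joint_torque': array([ 3.65829997e-03, -5.96926975e+01,  1.61090411e+00, -2.81491381e+01,
        1.27407443e-02,  6.48038593e-03, -1.32020168e-05]), 'eef_pos': array([ 0.16084353, -0.65509298,  0.23055487]), 'tool_rot': array([-6.98366454e-04,  9.92762016e-01,  1.20096105e-01, -1.29735059e-04]), 'contact_force': array([ 0.75357105, -0.10797415,  0.19746038]), 'torque': array([0.01501789, 0.02670021, 0.03006336]), 'gripper_width': 0.9996105912472678}
```

View pics/side0.png

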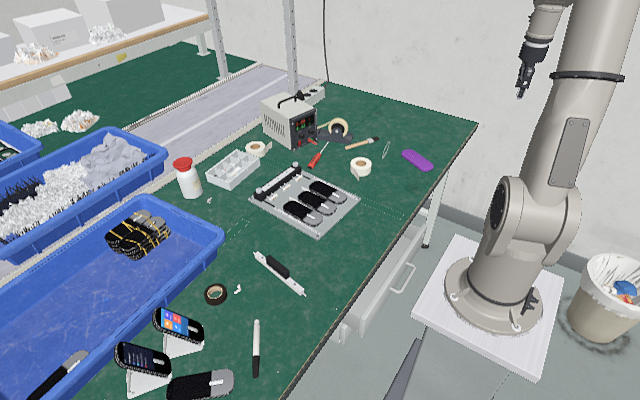

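View pics/top0.png

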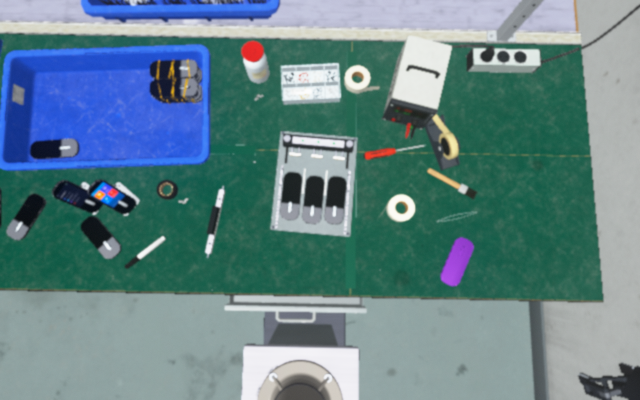

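View pics/wrist0.png

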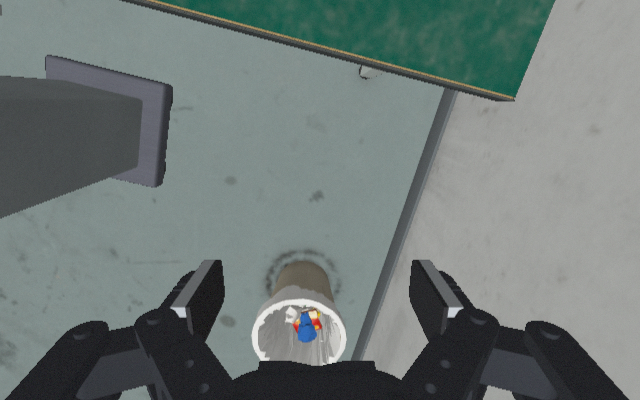

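Top view: nest at about (315,185), the bar with its black grip at (215,222), and the purple look-alike at (457,261). Rolls are at (401,207) and (357,78), the black tape at (167,189) and the red screwdriver at (390,153). I'll enlarge next.

```bash
python3 - <<'E'
from h import *
t=load('top0')['image'];s=load('side0')['image']
a=cv2.resize(t[180:262,185:245],None,fx=7,fy=7,interpolation=cv2.INTER_CUBIC)
b=cv2.resize(s[240:305,240:315],None,fx=5,fy=5,interpolation=cv2.INTER_CUBIC)
w=np.zeros((574,800,3),np.uint8); w[:a.shape[0],:420]=a; w[:b.shape[0],425:425+b.shape[1]]=b
cv2.imwrite('pics/crop1.png',w[:,:,::-1])
a=cv2.resize(t[125:245,265:365],None,fx=4,fy=4,interpolation=cv2.INTER_CUBIC)
b=cv2.resize(s[155:245,240:370],None,fx=3,fy=3,interpolation=cv2.INTER_CUBIC)
w=np.zeros((480,800,3),np.uint8); w[:480,:400]=a; w[:b.shape[0],405:405+b.shape[1]]=b
cv2.imwrite('pics/crop2.png',w[:,:,::-1])
E
```

```text
(no output)
```

View pics/crop1.png

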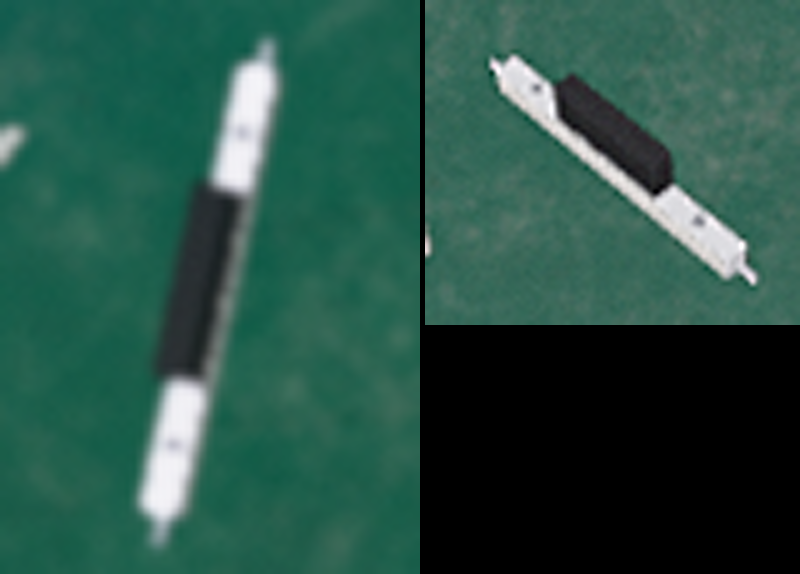

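View pics/crop2.png

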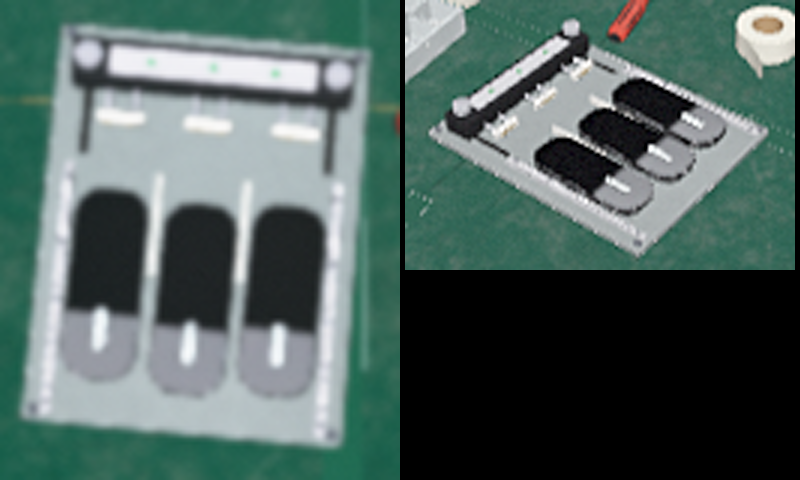

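```bash
python3 - <<'E'
from h import *
t=load('top0');s=load('side0')
T=lambda u,v,o,k:(t,o[0]+(u+.5)/k-.5,o[1]+(v+.5)/k-.5)
S=lambda u,v,o,k:(s,o[0]+(u+.5)/k-.5,o[1]+(v+.5)/k-.5)
far=tri(T(266,40,(185,180),7),S(490-425,62,(240,240),5)); near=tri(T(158,545,(185,180),7),S(757-425,280,(240,240),5))
print('pins',far,near,np.linalg.norm(far-near),np.degrees(np.arctan2(*(far-near)[[1,0]])))
for z in(.00525,):
  a=atz(*T(266,40,(185,180),7),z);b=atz(*T(158,545,(185,180),7),z);print(a,b,(a+b)/2,np.linalg.norm(a-b),np.degrees(np.arctan2(*(a-b)[[1,0]])))
print('grip top',atz(*T(199,283,(185,180),7),.046))
P=[atz(*T(u,v,(265,125),4),.01) for u,v in((22,415),(65,27),(370,50),(342,443))]
P=np.array(P);print(P)
for i in range(4):print(np.linalg.norm(P[i]-P[i-1]))
x=(P[1]+P[2]-P[0]-P[3]);print(np.degrees(np.arctan2(x[1],x[0])))
x/=np.linalg.norm(x);print('origin',(P[0]+P[3])/2+.13*x)
for n,(u,v),z in(('tape',(167,189),.019),('roll',(401,207),.03),('drv',(380,154),.0125)):print(n,atz(t,u,v,z))
ob=status.get_obs();print(rot(ob['tool_rot']))
E
```

```text
pins [0.59783837 0.23865598 0.00573578] [0.38800329 0.27161156 0.00310149] 0.21242356455379488 -8.925658491883418
[0.59764743 0.23858009 0.00525   ] [0.38839369 0.27128837 0.00525   ] [0.49302056 0.25493423 0.00525   ] 0.21179461991523046 -8.88396925592604
grip top [0.49182467 0.25078276 0.046     ]
[[ 0.47427941  0.09461184  0.01      ]
 [ 0.76314832  0.07291449  0.01      ]
 [ 0.75017754 -0.15397881  0.01      ]
 [ 0.45893399 -0.13477333  0.01      ]]
0.229897885829751
0.2896826220064456
0.2272637465637876
0.29187609169664197
-4.033160720850265
origin [ 0.59628476 -0.02922414  0.01      ]
tape [0.58105406 0.39508766 0.019     ]
roll [ 0.54109779 -0.27692277  0.03      ]
drv [ 0.69938512 -0.22118509  0.0125    ]
[[ 9.71153817e-01  2.38453522e-01 -4.25334260e-04]
 [ 2.38453885e-01 -9.71152875e-01  1.35546203e-03]
 [-8.98498948e-05 -1.41778473e-03 -9.99998991e-01]]
```

```bash
cat >> h.py <<'E'
def goal(x,y,z,h):
    """tool shift (m), rotvec(deg) to TCP xyz, tool y heading h deg, pointing down"""
    o=status.get_obs(); M=rot(o['tool_rot']); a=np.radians(h)
    Y=np.array([np.cos(a),np.sin(a),0]);Z=np.array([0,0,-1.]);G=np.column_stack([np.cross(Y,Z),Y,Z])
    print('d',np.round(M.T@(np.array([x,y,z])-o['eef_pos']),4),'r',np.round(np.degrees(R.from_matrix(M.T@G).as_rotvec()),2),'pos',np.round(o['eef_pos'],4),'t',round(o['t'],2))
def st():
    o=status.get_obs(); M=rot(o['tool_rot'])
    print('t',round(o['t'],2),'p',np.round(o['eef_pos'],4),'yhead',np.round(np.degrees(np.arctan2(M[1,1],M[0,1])),2),'z',np.round(M[:,2],4),'F',np.round(o['contact_force'],2),'T',np.round(o['torque'],2),'w',round(o['gripper_width'],3),'q',np.round(o['q'],2))
E
python3 -c "
from h import *
goal(.5,-.3,.25,5)"
```

```text
d [ 0.414  -0.264  -0.0191] r [-7.00e-02 -5.00e-02 -8.12e+01] pos [ 0.1608 -0.6551  0.2306] t 0.15
```

```bash
python3 -m jog '.21 -.13 -.01 0 0 -41 .085;.21 -.13 -.01 0 0 -41 .085;.21 -.13 -.01 0 0 -41 .085;.21 -.13 -.01 0 0 -41 .085;.21 -.13 -.01 0 0 -41 .085'; python3 -c "
from h import *
goal(.5,-.3,.25,5);st()"
```

```text
t: 0.65
eef_pos: [0.3352, -0.4772, 0.2413]
tool_rot: [-0.0, 0.886, 0.463, 0.0]
contact_force: [0.8, -0.2, 0.6]
gripper_width: 0.992
d [ 0.2396  0.034  -0.0086] r [-0.000e+00 -1.000e-02 -3.984e+01] pos [ 0.3352 -0.4772  0.2413] t 0.65
t 0.65 p [ 0.3352 -0.4772  0.2413] yhead -34.84 z [ 0.e+00  2.e-04 -1.e+00] F [ 0.8  -0.21  0.59] T [-0.03 -0.03  0.04] w 0.992 q [ 1.02  0.33 -0.21  1.76  0.08  1.06  0.17]
```

```bash
python3 -m jog '.24 .034 -.009 0 0 -42 .085;.24 .034 -.009 0 0 -42 .085;.24 .034 -.009 0 0 -42 .085;.24 .034 -.009 0 0 -42 .085;.24 .034 -.009 0 0 -42 .085'; python3 -c "
from h import *
goal(.53,0,.26,45);st()"
```

```text
t: 1.15
eef_pos: [0.5016, -0.3001, 0.2505]
tool_rot: [0.0, 0.661, 0.75, 0.0]
contact_force: [1.4, 0.4, 0.7]
gripper_width: 0.991
d [ 0.2942  0.0659 -0.0094] r [ 3.000e-02 -1.000e-02 -3.778e+01] pos [ 0.5016 -0.3001  0.2505] t 1.15
t 1.15 p [ 0.5016 -0.3001  0.2505] yhead 7.22 z [ 4.e-04  4.e-04 -1.e+00] F [1.44 0.4  0.75] T [-0.02 -0.01 -0.  ] w 0.991 q [ 0.78  0.35 -0.44  1.73  0.16  1.1   0.42]
```

```bash
python3 -m jog '.294 .066 -.05 0 0 -38 .085;.294 .066 -.05 0 0 -38 .085;.294 .066 -.05 0 0 -38 .085;.294 .066 -.05 0 0 -38 .085;.294 .066 -.05 0 0 -38 .085'; python3 -c "
from h import *
grab('wrist','w1')
goal(.4925,.2545,.26,81.1);st()"
```

```text
t: 1.65
eef_pos: [0.5249, -0.0556, 0.2915]
tool_rot: [0.0, 0.382, 0.924, -0.0]
contact_force: [1.0, 0.1, 0.0]
gripper_width: 0.997
d [0.2329 0.1911 0.0348] r [  0.33   0.07 -35.31] pos [ 0.5261 -0.045   0.2936] t 1.7
t 1.7 p [ 0.5261 -0.045   0.2936] yhead 45.79 z [ 0.0036  0.0045 -1.    ] F [1.02 8.24 2.01] T [ 0.47 -0.08  0.04] w 0.995 q [ 0.56  0.24 -0.69  1.79  0.17  1.16  0.61]
```

View pics/w1.png

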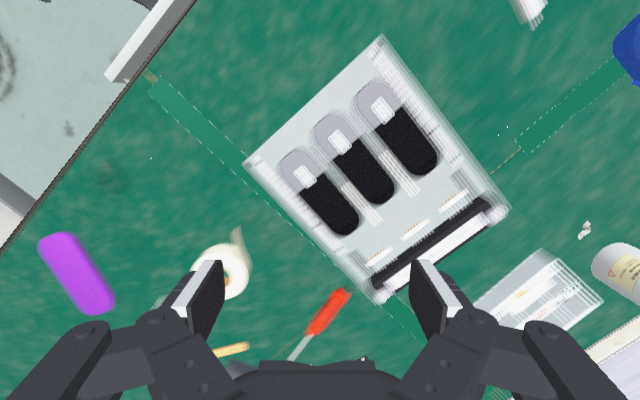

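The picture is motion-blurred but shows the nest with three handsets in their bays. On to the bar, where I'll take a picture at rest.

```bash
python3 -m jog '.22 .19 .035 0 0 -35.3 .07;.22 .19 .035 0 0 -35.3 .07;.22 .19 .035 0 0 -35.3 .07;.22 .19 .035 0 0 -35.3 .07;.22 .19 .035 0 0 -35.3 .07'; python3 -m jog '.013 0 0 0 0 0 .07;.013 0 0 0 0 0 .07;.013 0 0 0 0 0 .07;.013 0 0 0 0 0 .07;.013 0 0 0 0 0 .07';python3 -c "
from h import *
st();grab('wrist','w2');goal(.4925,.2545,.02,81.1);st()"
```

```text
t: 2.2
eef_pos: [0.5077, 0.1914, 0.261]
tool_rot: [0.0, 0.085, 0.996, -0.0]
contact_force: [1.0, -0.9, -0.2]
gripper_width: 0.821
t: 2.7
eef_pos: [0.4961, 0.1908, 0.2614]
tool_rot: [0.0, 0.088, 0.996, -0.0]
contact_force: [0.3, 0.6, -0.1]
gripper_width: 0.82
t 2.7 p [0.4961 0.1908 0.2614] yhead 79.91 z [ 4.e-04 -5.e-04 -1.e+00] F [ 0.33  0.55 -0.07] T [-0.01  0.04  0.05] w 0.82 q [ 0.24  0.33 -0.88  1.82  0.28  1.13  0.66]
d [0.0146 0.0619 0.2413] r [-0.01  0.02 -1.16] pos [0.496  0.1911 0.2614] t 2.75
t 2.75 p [0.496  0.1911 0.2614] yhead 79.94 z [ 3.e-04 -3.e-04 -1.e+00] F [0.   0.3  0.21] T [-0.    0.04 -0.02] w 0.82 q [ 0.24  0.33 -0.88  1.82  0.28  1.13  0.66]
```

View pics/w2.png

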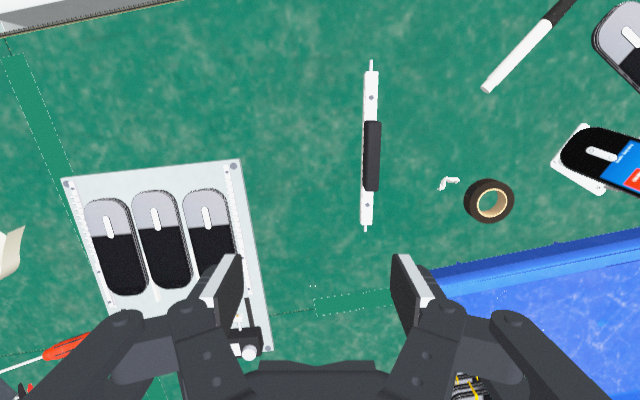

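```bash
python3 - <<'E'
from h import *
t=load('w2')['image']
a=cv2.resize(t[50:240,330:410],None,fx=3,fy=3,interpolation=cv2.INTER_CUBIC)
w=np.zeros((600,800,3),np.uint8); w[:570,:240]=a
b=cv2.resize(t[50:110,345:395],None,fx=6,fy=6,interpolation=cv2.INTER_CUBIC);w[:300,250:][:b.shape[0],:b.shape[1]]=b[:300]
b=cv2.resize(t[190:240,345:395],None,fx=6,fy=6,interpolation=cv2.INTER_CUBIC);w[300:600,250:550]=b
cv2.imwrite('pics/crop3.png',w[:,:,::-1])
E
```

```text
(no output)
```

View pics/crop3.png

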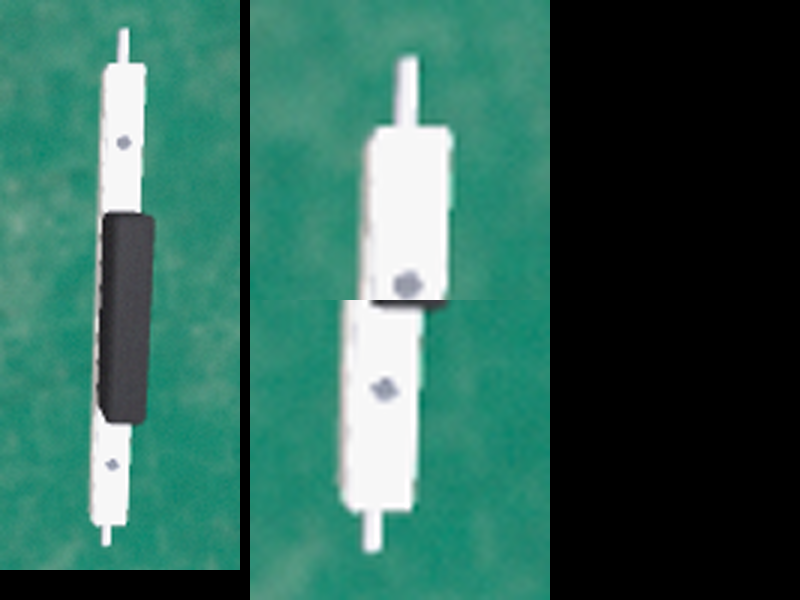

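```bash
python3 - <<'E'
from h import *
w=load('w2');t=load('top0');s=load('side0')
T=lambda u,v:(t,185+(u+.5)/7-.5,180+(v+.5)/7-.5)
S=lambda u,v:(s,240+(u-424.5)/5-.5,240+(v+.5)/5-.5)
f=tri((w,365.1,231.6),T(266,40),S(490,62));n=tri((w,370.75,59.25),T(158,545),S(757,280))
print(f,n,(f+n)/2,np.linalg.norm(f-n),np.degrees(np.arctan2(*(f-n)[[1,0]])))
a=atz(w,365.1,231.6,.00525);b=atz(w,370.75,59.25,.00525);print(a,b,(a+b)/2,np.linalg.norm(a-b),np.degrees(np.arctan2(*(a-b)[[1,0]])))
print('grip',tri((w,372,156.3),T(199,283)),atz(w,372,156.3,.046))
E
```

```text
[0.59748536 0.23918552 0.00608256] [0.38738375 0.27266186 0.00472373] [0.49243456 0.25592369 0.00540315] 0.21275618996983048 -9.053068230929858
[0.59750896 0.24008475 0.00525   ] [0.38686853 0.27415276 0.00525   ] [0.49218874 0.25711876 0.00525   ] 0.2133776483643449 -9.187197360098294
grip [0.49554998 0.25977565 0.01303914] [0.48985864 0.25602101 0.046     ]
```

```bash
python3 -c "
from h import *
goal(.4922,.256,.019,80.9)"
python3 -m jog '.0145 .0635 .15 0 0 -1 .06;.0145 .0635 .15 0 0 -1 .06;.0145 .0635 .15 0 0 -1 .06;.0145 .0635 .15 0 0 -1 .06;.0145 .0635 .15 0 0 -1 .06'; python3 -c "
from h import *
goal(.4922,.256,.019,80.9)"
```

```text
d [0.0151 0.0633 0.2423] r [-0.01  0.02 -0.96] pos [0.496  0.1911 0.2614] t 2.75
t: 3.25
eef_pos: [0.4909, 0.2573, 0.1099]
tool_rot: [-0.002, 0.077, 0.997, -0.001]
contact_force: [-0.4, -0.8, 0.9]
gripper_width: 0.704
d [-0.0018 -0.001   0.0909] r [-0.09 -0.18  0.26] pos [0.4909 0.2573 0.1099] t 3.25
```

```bash
python3 -m jog '0 0 .03 0 0 0 .06;0 0 .06 0 0 0 .06;0 0 .09 0 0 0 .06;0 0 .092 0 0 0 .06;0 0 .092 0 0 0 .06'; python3 -c "
from h import *
goal(.4922,.256,.019,80.9);st();grab('wrist','w3')"
```

```text
t: 3.75
eef_pos: [0.4933, 0.2572, 0.0211]
tool_rot: [0.001, 0.078, 0.997, 0.0]
contact_force: [0.5, 0.7, 0.8]
gripper_width: 0.704
d [ 0.0009 -0.0014  0.002 ] r [0.03 0.1  0.11] pos [0.4933 0.2572 0.0211] t 3.75
t 3.75 p [0.4933 0.2572 0.0211] yhead 81.01 z [ 1.8e-03  3.0e-04 -1.0e+00] F [0.52 0.74 0.81] T [ 0.06 -0.   -0.02] w 0.704 q [-0.07  0.67 -0.69  1.95  0.63  0.74  0.28]
```

View pics/w3.png

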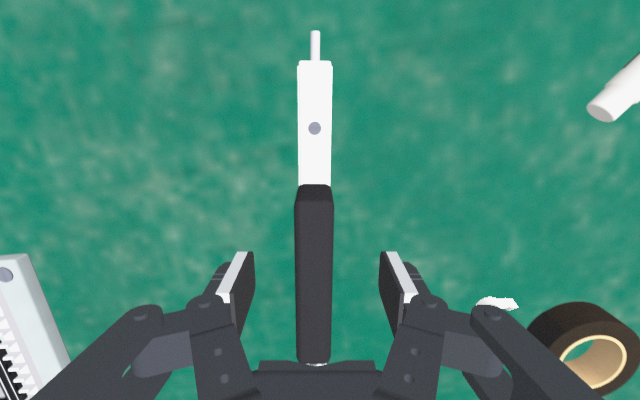

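```bash
python3 -m jog '0 0 .001 0 0 0 .03;0 0 .001 0 0 0 .02;0 0 .001 0 0 0 .01;0 0 .001 0 0 0 .005;0 0 .001 0 0 0 .005' 80; python3 -m jog '0 0 0 0 0 0 .005;0 0 0 0 0 0 .005;0 0 -.005 0 0 0 .005;0 0 -.015 0 0 0 .005;0 0 -.05 0 0 0 .005' 80; python3 -c "
from h import *
st();"
```

```text
t: 4.3
eef_pos: [0.4924, 0.2576, 0.0193]
tool_rot: [0.001, 0.078, 0.997, -0.0]
contact_force: [0.3, -1.6, 8.7]
gripper_width: 0.175
t: 4.8
eef_pos: [0.4895, 0.2558, 0.0664]
tool_rot: [-0.003, 0.077, 0.997, -0.002]
contact_force: [0.7, -0.3, -2.3]
gripper_width: 0.172
t 4.8 p [0.4895 0.2558 0.0664] yhead 81.11 z [-0.006  -0.0032 -1.    ] F [ 0.74 -0.33 -2.26] T [ 0.01 -0.08  0.03] w 0.172 q [-0.03  0.61 -0.74  1.94  0.56  0.82  0.34]
```

```bash
python3 -c "
from h import *
goal(.55,.14,.26,80.9)"
```

```text
d [-0.0766 -0.1058 -0.1936] r [-0.23 -0.31  0.21] pos [0.4895 0.2558 0.0664] t 4.8
```

```bash
python3 -m jog '-.01 0 -.05 0 0 0 .005;-.077 -.106 -.19 0 0 0 .005;-.077 -.106 -.19 0 0 0 .005;-.077 -.106 -.19 0 0 0 .005;-.077 -.106 -.19 0 0 0 .005'; python3 -m jog '0 0 0 0 0 0 .005;0 0 0 0 0 0 .005;0 0 0 0 0 0 .005;0 0 0 0 0 0 .005';python3 -c "
from h import *
st();grab('wrist','w4')"
```

```text
t: 5.3
eef_pos: [0.5521, 0.1388, 0.2609]
tool_rot: [0.001, 0.078, 0.997, -0.0]
contact_force: [1.1, -0.6, -3.7]
gripper_width: 0.171
t: 5.7
eef_pos: [0.5501, 0.142, 0.2572]
tool_rot: [-0.001, 0.076, 0.997, -0.0]
contact_force: [-0.8, -0.5, -3.7]
gripper_width: 0.171
t 5.7 p [0.5501 0.142  0.2572] yhead 81.24 z [-2.4e-03 -2.0e-04 -1.0e+00] F [-0.76 -0.53 -3.68] T [ 0.04 -0.1   0.01] w 0.171 q [ 0.31  0.4  -0.86  1.74  0.33  1.15  0.77]
```

View pics/w4.png

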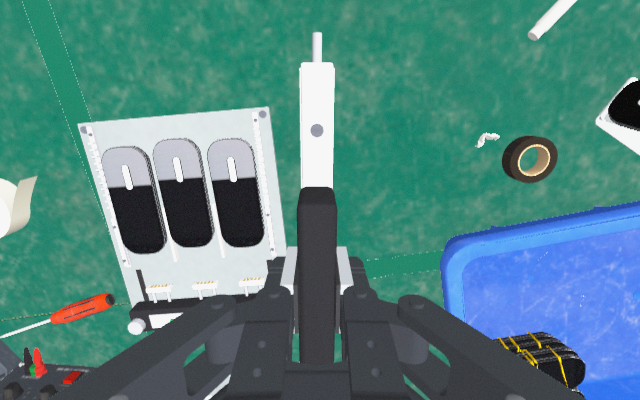

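```bash
python3 - <<'E'
from h import *
t=load('w4')['image']
def cr(u0,v0,u1,v1,k): return cv2.resize(t[v0:v1,u0:u1],None,fx=k,fy=k,interpolation=cv2.INTER_CUBIC)
w=np.zeros((600,800,3),np.uint8)
a=cr(72,115,142,215,6);w[:600,:420]=a
a=cr(230,100,290,200,6);w[:600,430:790]=a
cv2.imwrite('pics/crop4.png',w[:,:,::-1])
a=cr(100,200,300,340,4)[:,:800];cv2.imwrite('pics/crop5.png',a[:,:,::-1])
E
```

```text
(no output)
```

View pics/crop4.png

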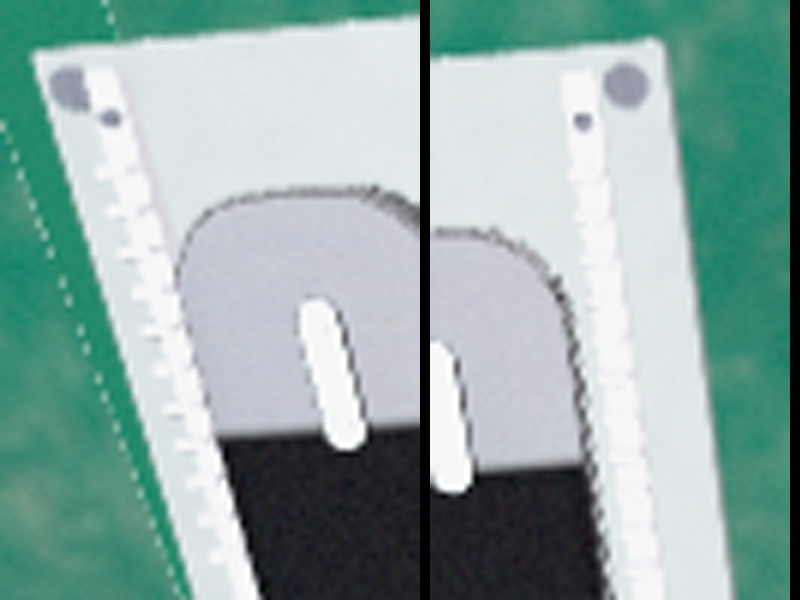

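View pics/crop5.png

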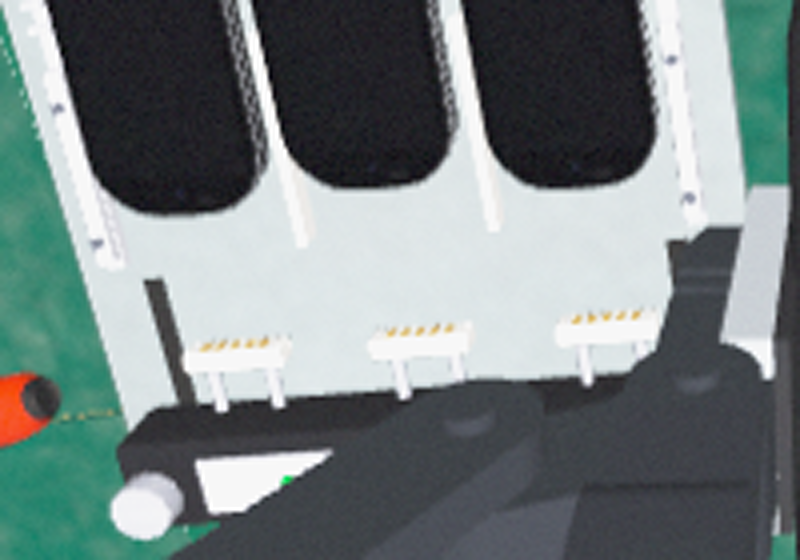

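```bash
python3 - <<'E'
from h import *
from scipy.optimize import least_squares
w=load('w4');t=load('top0');w2=load('w2')
T=lambda u,v:(265+(u+.5)/4-.5,125+(v+.5)/4-.5)
pts=[(w,(77.4,123.25),(-.130,-.115,.01)),(w,(268.4,106.25),(-.13,.115,.01)),
(t,T(22,415),(-.13,.115,.01)),(t,T(65,27),(.165,.115,.01)),(t,T(370,50),(.165,-.115,.01)),(t,T(342,443),(-.13,-.115,.01))]
def N2W(p,P): c,s=np.cos(p[2]),np.sin(p[2]); return np.array([p[0]+c*P[0]-s*P[1],p[1]+s*P[0]+c*P[1],P[2]])
def f(p,pts=pts): return np.concatenate([(proj(c,N2W(p,P))-uv)*(2 if c is w else 1) for c,uv,P in pts])
r=least_squares(f,[.596,-.029,-.07]);print(r.x[:2],np.degrees(r.x[2]),r.fun.round(1))
r2=least_squares(lambda p:f(p,pts[:2]),r.x);print(r2.x[:2],np.degrees(r2.x[2]),r2.fun.round(1))
r3=least_squares(lambda p:f(p,pts[2:]),r.x);print(r3.x[:2],np.degrees(r3.x[2]),r3.fun.round(1))
# triangulated front corners
for i,j in((0,5),(1,2)): print(tri((w,*pts[i][1]),(t,*pts[j][1])))
for nm,p in(('all',r.x),('w4',r2.x)):
  def W2N(P): d=np.array(P)[:2]-p[:2];c,s=np.cos(p[2]),np.sin(p[2]);return (c*d[0]+s*d[1],-s*d[0]+c*d[1])
  for u,v in((235,347),(420,335),(607,318)): print(nm,'contact',np.round(W2N(atz(w,100+(u+.5)/4-.5,200+(v+.5)/4-.5,.020)),4))
  for u,v in((185,213),(375,187),(568,187)): print('dev far end',np.round(W2N(atz(w,100+(u+.5)/4-.5,200+(v+.5)/4-.5,.016)),4))
  for u,v,o in((320,187,(72,115)),(30,230,(230,100))): print('dev near',np.round(W2N(atz(w,o[0]+(u+.5)/6-.5,o[1]+(v+.5)/6-.5,.016)),4))
  for x in(-.106,-.098,-.09,-.082):
    for y,o,k,du in((.0985,(230,100),6,430),(-.0985,(72,115),6,0)):
      q=proj(w,N2W(p,(x,y,.019)));print(x,y,(q[0]+.5-o[0])*k-.5+du,(q[1]+.5-o[1])*k-.5)
E
```

```text
[ 0.59319562 -0.02486459] -3.9833512442121766 [-2.3  0.3  1.2  0.6 -1.5  0.9 -1.8 -0.9 -1.   0.1 -1.5  1.2]
[ 0.59310179 -0.02417887] -3.8316680104114536 [-1.7  0.5  1.7 -0.2]
[ 0.59434807 -0.02910951] -3.8581771694658653 [ 0.1  0.7 -0.5 -1.2  0.3 -0.3  0.1  0.7]
[ 0.45729716 -0.13518563  0.00228916]
[ 4.72986890e-01  9.62145789e-02 -1.21923651e-05]
all contact [ 0.0897 -0.0629]
all contact [0.0904 0.0005]
all contact [0.0891 0.0644]
dev far end [ 0.0408 -0.0701]
dev far end [ 0.0367 -0.0056]
dev far end [0.042  0.0576]
dev near [-0.0999 -0.0608]
dev near [-0.0981  0.0708]
-0.106 0.0985 591.2329367747326 178.71239048932904
-0.106 -0.0985 114.8911915047259 173.7905645993235
-0.098 0.0985 596.9353147242598 220.4102498549601
-0.098 -0.0985 126.78323340268474 214.41462282467143
-0.09 0.0985 602.5653782875146 261.5793201547663
-0.09 -0.0985 138.52640029729133 254.53011348388168
-0.082 0.0985 608.1244943735593 302.2295967244423
-0.082 -0.0985 150.12347042003995 294.14652721270255
w4 contact [ 0.0897 -0.0638]
w4 contact [ 0.0905 -0.0004]
w4 contact [0.0895 0.0635]
dev far end [ 0.0407 -0.0709]
dev far end [ 0.0368 -0.0064]
dev far end [0.0423 0.0568]
dev near [-0.0999 -0.0612]
dev near [-0.0978  0.0704]
-0.106 0.0985 592.9734647293154 176.4312743576861
-0.106 -0.0985 117.0495782772825 174.23394853371155
-0.098 0.0985 598.7743517221893 218.14885432745882
-0.098 -0.0985 129.0320301866626 214.84338094959287
-0.09 0.0985 604.5016659946658 259.33732972227114
-0.09 -0.0985 140.8645185872041 254.94457573405361
-0.082 0.0985 610.1567984121276 300.0067030706809
-0.082 -0.0985 152.54984122027642 294.5470146434099
```

```bash
python3 - <<'E'
from h import *
w=load('w4')
o=status.get_obs();M=rot(o['tool_rot']);p=o['eef_pos']
print('cam in tool',M.T@(w['p']-p), 'cam R in tool\n',(M.T@rot(w['q'])).round(3))
for P in((.106,0,.0195-.00525),(.093,0,.0035),(.093,.0075,.0035),(.093,-.0075,.0035),(.055,0,.0035),(.04,.008,-.0265),(.04,-.008,-.0265)): print(P,proj(w,p+M@np.array(P)).round(1))
t=w['image'];a=cv2.resize(t[25:225,280:360],None,fx=3,fy=3,interpolation=cv2.INTER_CUBIC);b=cv2.resize(t[25:75,290:345],None,fx=8,fy=8,interpolation=cv2.INTER_CUBIC)
c=np.zeros((600,800,3),np.uint8);c[:600,:240]=a;c[:400,250:690]=b;cv2.imwrite('pics/crop6.png',c[:,:,::-1])
E
```

```text
cam in tool [ 0.07891428  0.00072174 -0.14261618] cam R in tool
 [[ 0.     0.953  0.303]
 [ 1.    -0.    -0.001]
 [-0.001  0.303 -0.953]]
(0.106, 0, 0.014249999999999999) [314.6  34.8]
(0.093, 0, 0.0035) [314.5  64.2]
(0.093, 0.0075, 0.0035) [332.4  64.2]
(0.093, -0.0075, 0.0035) [296.7  64.2]
(0.055, 0, 0.0035) [314.7 154.2]
(0.04, 0.008, -0.0265) [335.3 206.2]
(0.04, -0.008, -0.0265) [293.4 206.2]
```

View pics/crop6.png

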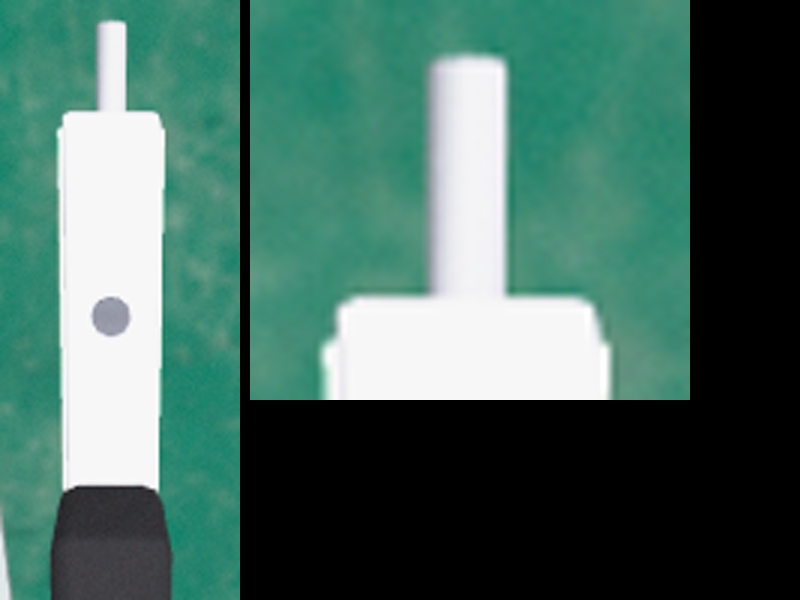

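```bash
python3 -c "
from h import *
goal(.469,-.0175,.2,-3.9)"
```

```text
d [ 0.0559 -0.1699  0.0575] r [-1.100e-01 -8.000e-02  8.514e+01] pos [0.5503 0.1419 0.2573] t 5.75
```

```bash
python3 -m jog '.028 -.085 .028 0 0 43 .005;.028 -.085 .028 0 0 43 .005;.028 -.085 .028 0 0 43 .005;.028 -.085 .028 0 0 43 .005;.028 -.085 .028 0 0 43 .005'; python3 -c "
from h import *
goal(.469,-.0175,.12,-3.9);st()"
```

```text
t: 6.25
eef_pos: [0.51, 0.0616, 0.2297]
tool_rot: [-0.001, 0.44, 0.898, -0.0]
contact_force: [0.6, 0.2, -4.7]
gripper_width: 0.171
d [-0.0375 -0.0808  0.1098] r [-6.000e-02 -2.000e-02  4.173e+01] pos [0.51   0.0616 0.2297] t 6.25
t 6.25 p [0.51   0.0616 0.2297] yhead 37.83 z [-1.2e-03  1.0e-04 -1.0e+00] F [ 0.57  0.24 -4.69] T [ 0.03 -0.01 -0.02] w 0.171 q [ 0.37  0.29 -0.72  1.9   0.22  1.03  0.21]
```

```bash
python3 -m jog '-.0375 -.0808 .11 0 0 41.7 .005;-.0375 -.0808 .11 0 0 41.7 .005;-.0375 -.0808 .11 0 0 41.7 .005;-.0375 -.0808 .11 0 0 41.7 .005;-.0375 -.0808 .11 0 0 41.7 .005';python3 -m jog '0 0 0 0 0 0 .005;0 0 0 0 0 0 .005;0 0 0 0 0 0 .005;0 0 0 0 0 0 .005;0 0 0 0 0 0 .005'; python3 -c "
from h import *
goal(.469,-.0175,.039,-3.9);st();grab('wrist','w5');grab('top','t5');grab('side','s5')"
```

```text
t: 6.75
eef_pos: [0.4685, -0.0183, 0.1187]
tool_rot: [-0.001, 0.731, 0.683, -0.001]
contact_force: [0.4, 1.6, -3.8]
gripper_width: 0.173
t: 7.25
eef_pos: [0.4703, -0.0181, 0.1204]
tool_rot: [0.0, 0.728, 0.685, 0.0]
contact_force: [-0.7, -0.0, -4.1]
gripper_width: 0.169
d [ 0.0005 -0.0014  0.0814] r [ 0.01 -0.    0.38] pos [ 0.4703 -0.0181  0.1204] t 7.25
t 7.25 p [ 0.4703 -0.0181  0.1204] yhead -3.52 z [ 1.e-04  0.e+00 -1.e+00] F [-0.69 -0.02 -4.12] T [0.02 0.02 0.01] w 0.169 q [ 0.34  0.34 -0.51  2.11  0.24  0.75 -0.38]
```

View pics/w5.png

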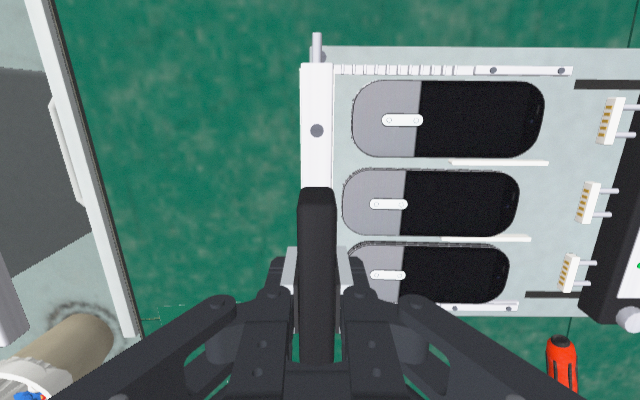

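View pics/t5.png

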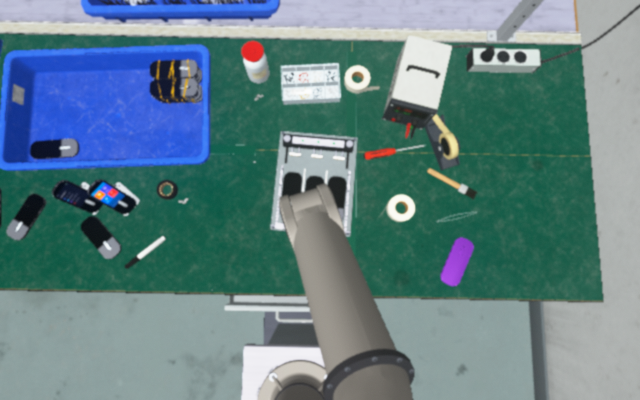

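View pics/s5.png

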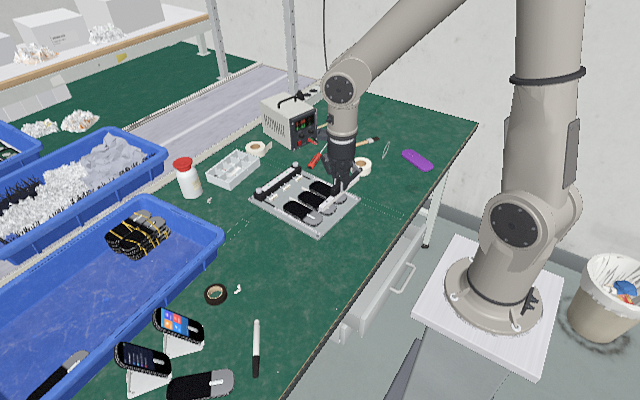

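The wrist view shows the bar over the open front of the nest, with its left pin at (317,45), and the left rail teeth from (335,70) to (455,70). I'll enlarge that.

```bash
python3 - <<'E'
from h import *
t=load('w5')['image']
a=cv2.resize(t[30:90,295:455],None,fx=5,fy=5,interpolation=cv2.INTER_CUBIC)
b=cv2.resize(t[30:90,440:600],None,fx=5,fy=5,interpolation=cv2.INTER_CUBIC)
cv2.imwrite('pics/crop7.png',np.vstack([a,b])[:,:,::-1])
E
```

```text
(no output)
```

View pics/crop7.png

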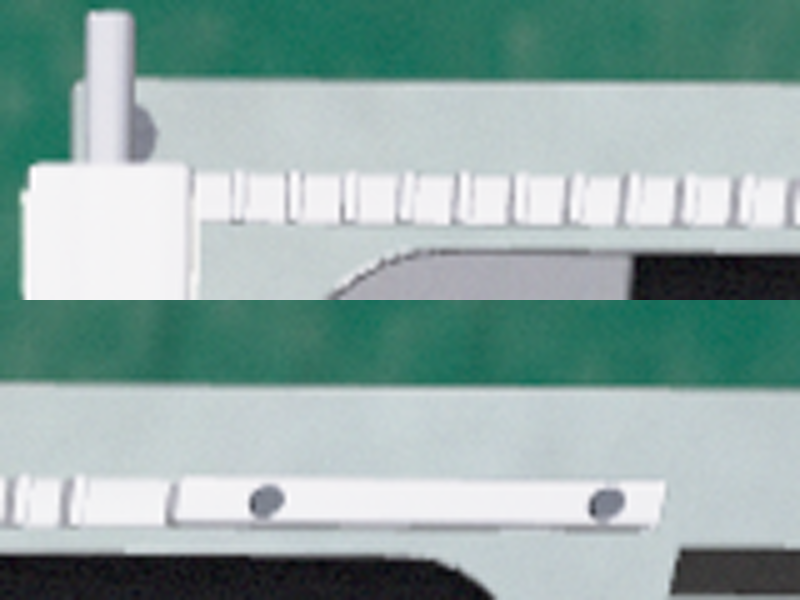

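```bash
cat > fit.py <<'E'
from h import *
from scipy.optimize import least_squares
w=load('w5')
C=lambda u,v:np.array([295+(u+.5)/5-.5,30+(v+.5)/5-.5])
def N2W(p,P): c,s=np.cos(p[2]),np.sin(p[2]); return np.array([p[0]+c*P[0]-s*P[1],p[1]+s*P[0]+c*P[1],P[2]])
def W2N(p,P): d=np.array(P)[:2]-p[:2];c,s=np.cos(p[2]),np.sin(p[2]);return np.array([c*d[0]+s*d[1],-s*d[0]+c*d[1]])
obs=[(C(73,82),(-.130,.115,.010))]
for k,u in enumerate((237,293,349,405,462,517,572,628,684,741,797)): obs.append((C(u,197+k*.7),(-.107+.008*k,.0985,.0165)))
def f(p): return np.concatenate([proj(w,N2W(p,P))-uv for uv,P in obs])
r=least_squares(f,[.593,-.026,-.068]);print(r.x[:2],np.degrees(r.x[2]));print(r.fun.reshape(-1,2).round(1).tolist())
p=r.x
pin=atz(w,316.6,32.0,.108);be=atz(w,316.6,62.2,.117)
print('bar end in nest',W2N(p,pin),W2N(p,be))
for u,v in((601,118),(578,202),(562,271)): print('contact',W2N(p,atz(w,u,v,.020)))
for u,v,z in((352,115,.018),(343,202,.018),(349,270,.018),(544,105,.018),(519,200,.018)): print('dev',W2N(p,atz(w,u,v,z)))
print('ribs',W2N(p,atz(w,500,162,.018)),W2N(p,atz(w,480,238,.018)))
print('edge',W2N(p,atz(w,639,50,.010)),'right rail',W2N(p,atz(w,520,303,.019)))
E
python3 fit.py
```

```text
[ 0.59354812 -0.02603208] -3.855881500956725
[[0.7, -0.8], [-0.1, 0.4], [-0.1, 0.3], [-0.1, 0.3], [-0.1, 0.2], [-0.3, 0.1], [-0.1, 0.1], [0.1, -0.0], [0.1, -0.1], [0.1, -0.1], [-0.1, -0.2], [-0.1, -0.3]]
bar end in nest [-0.12522915  0.10586846] [-0.12516047  0.09283498]
contact [0.08425252 0.06619022]
contact [0.08369068 0.00134024]
contact [ 0.08562808 -0.06055801]
dev [-0.0987216   0.06714956]
dev [-0.10328205 -0.00037037]
dev [-0.09621799 -0.06174566]
dev [0.04166411 0.07506402]
dev [0.03768527 0.00211965]
ribs [0.01695815 0.03274755] [ 0.01172807 -0.03116959]
edge [0.10726082 0.11331483] right rail [ 0.05676506 -0.09331524]
```

```bash
python3 - <<'E'
from h import *
t=load('w5')['image']
cv2.imwrite('pics/crop8.png',cv2.resize(t[85:305,545:640],None,fx=2.7*1,fy=2.7,interpolation=cv2.INTER_CUBIC)[:,:,::-1])
a=cv2.resize(t[90:150,580:640],None,fx=6,fy=6,interpolation=cv2.INTER_CUBIC);b=cv2.resize(t[175:235,560:620],None,fx=6,fy=6,interpolation=cv2.INTER_CUBIC)
cv2.imwrite('pics/crop8.png',np.hstack([a,b])[:,:,::-1])
E
```

```text
(no output)
```

View pics/crop8.png

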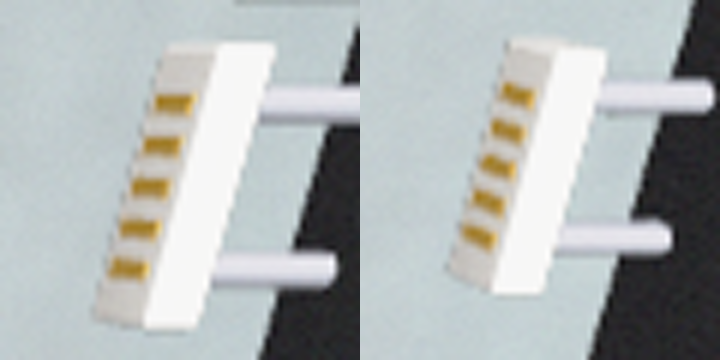

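```bash
cat >> fit.py <<'E'
print('faces')
for u,v,z in((609.9,120.7,.021),(601.2,120.4,.012),(587.1,202.1,.021),(578.8,201,.012)): print(W2N(p,atz(w,u,v,z)))
E
python3 fit.py|sed -n '/faces/,$p'; python3 -c "
from h import *
import numpy as np
p=(.5935,-.0260,np.radians(-3.86))
for x in(-.125,-.115,-.058,-.046,-.054): print(x,p[0]+np.cos(p[2])*x,p[1]+np.sin(p[2])*x)
goal(.4688,-.0176,.040,-3.86);st()"
```

```text
faces
[0.09045486 0.06435857]
[0.09178357 0.06403907]
[0.09007452 0.00161319]
[ 0.09100587 -0.00031235]
-0.125 0.4687835600834123 -0.017585155109441107
-0.115 0.47876087527673933 -0.01825834270068582
-0.058 0.5356315718787034 -0.022095511970780673
-0.046 0.5476043501106957 -0.022903337080274328
-0.054 0.5396224979560341 -0.022364787007278557
d [ 0.0005 -0.0015  0.0804] r [ 0.  -0.   0.3] pos [ 0.4703 -0.0182  0.1204] t 7.4
t 7.4 p [ 0.4703 -0.0182  0.1204] yhead -3.56 z [ 1.e-04 -0.e+00 -1.e+00] F [ 0.8   0.57 -3.75] T [-0.04  0.03 -0.03] w 0.17 q [ 0.34  0.34 -0.51  2.11  0.24  0.75 -0.38]
```

```bash
python3 -m jog '0 0 .03 0 0 .3 .005;0 0 .06 0 0 .3 .005;0 0 .08 0 0 .3 .005;0 0 .08 0 0 .3 .005;0 0 .08 0 0 .3 .005';python3 -m jog '0 0 0 0 0 0 .005;0 0 0 0 0 0 .005'; python3 -c "
from h import *
goal(.4688,-.0176,.039,-3.86);st();grab('wrist','w6');grab('side','s6')
s=load('s6')['image'];a=cv2.resize(s[155:245,240:370],None,fx=6,fy=6,interpolation=cv2.INTER_CUBIC);cv2.imwrite('pics/crop9.png',a[:,:,::-1])"
```

```text
t: 7.9
eef_pos: [0.4705, -0.018, 0.0406]
tool_rot: [-0.0, 0.731, 0.683, -0.0]
contact_force: [0.9, 0.2, -3.0]
gripper_width: 0.17
t: 8.1
eef_pos: [0.4713, -0.0182, 0.0415]
tool_rot: [0.001, 0.731, 0.683, 0.001]
contact_force: [-0.8, -0.0, -4.4]
gripper_width: 0.167
d [ 0.0004 -0.0025  0.0025] r [ 0.14 -0.   -0.02] pos [ 0.4713 -0.0182  0.0415] t 8.1
t 8.1 p [ 0.4713 -0.0182  0.0415] yhead -3.88 z [ 2.4e-03 -1.0e-04 -1.0e+00] F [-0.83 -0.04 -4.43] T [-0.02 -0.04  0.01] w 0.167 q [ 0.27  0.47 -0.44  2.15  0.36  0.58 -0.5 ]
```

View pics/w6.png

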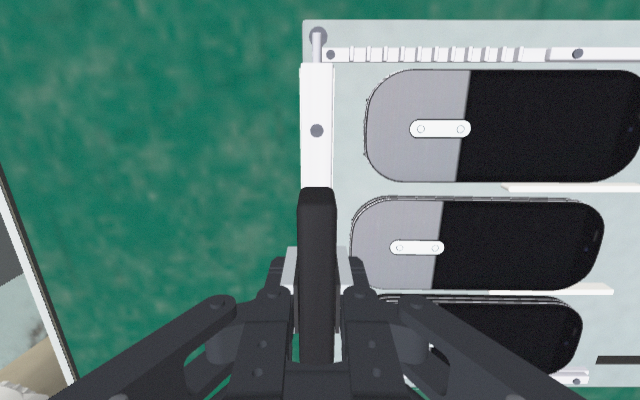

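View pics/crop9.png

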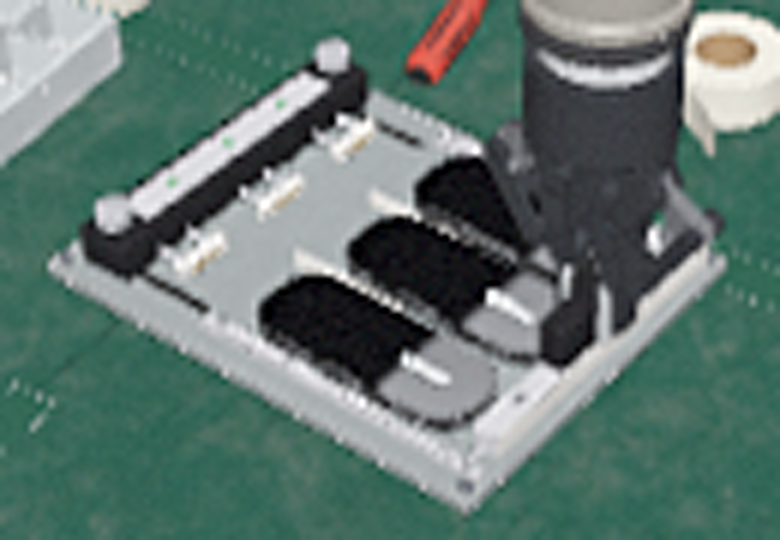

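```bash
python3 -c "
from fit import *
w6=load('w6');print('---')
for v,z in((63,.038),(31,.030)): print(W2N(p,atz(w6,317,v,z)))
"|sed -n '/---/,$p'; python3 -m jog '0 0 .0025 0 0 0 .005;0 0 .0025 0 0 0 .005;0 0 .0025 0 0 0 .005';for i in 1 2 3; do python3 -m jog '0 0 0 0 0 0 .005';done; python3 -c "
from h import *
st()"
```

```text
---
[-0.12341777  0.09251022]
[-0.12338171  0.10607053]
t: 8.5
eef_pos: [0.4702, -0.0182, 0.0378]
tool_rot: [-0.0, 0.731, 0.683, -0.0]
contact_force: [-0.1, 0.0, -3.6]
gripper_width: 0.17
t: 8.6
eef_pos: [0.4702, -0.0181, 0.0378]
tool_rot: [-0.0, 0.731, 0.683, -0.0]
contact_force: [0.5, -0.6, -3.6]
gripper_width: 0.171
t: 8.7
eef_pos: [0.4703, -0.0181, 0.0378]
tool_rot: [-0.0, 0.731, 0.683, -0.0]
contact_force: [0.4, -0.7, -3.9]
gripper_width: 0.171
t: 8.8
eef_pos: [0.4703, -0.0181, 0.0378]
tool_rot: [0.0, 0.731, 0.683, 0.0]
contact_force: [0.7, 0.2, -2.6]
gripper_width: 0.167
t 8.8 p [ 0.4703 -0.0181  0.0378] yhead -3.87 z [ 0. -0. -1.] F [ 0.67  0.24 -2.58] T [ 0.05  0.04 -0.02] w 0.167 q [ 0.27  0.48 -0.43  2.16  0.37  0.57 -0.5 ]
```

```bash
python3 -m jog '0 .003 -.001 0 0 0 .005;0 .006 -.001 0 0 0 .005;0 .008 -.001 0 0 0 .005;0 .0095 -.001 0 0 0 .005;0 .011 -.001 0 0 0 .005';python3 -m jog '0 .0015 0 0 0 0 .005;0 .003 0 0 0 0 .005;0 .0045 0 0 0 0 .005;0 .006 0 0 0 0 .005;0 .0075 0 0 0 0 .005';python3 -m jog '0 .002 0 0 0 0 .005;0 .004 0 0 0 0 .005;0 .006 0 0 0 0 .005;0 .008 0 0 0 0 .005;0 .01 0 0 0 0 .005'; python3 -c "
from h import *
st()"
```

```text
t: 9.3
eef_pos: [0.4814, -0.0189, 0.0388]
tool_rot: [-0.0, 0.731, 0.683, -0.0]
contact_force: [-1.0, -0.0, -2.7]
gripper_width: 0.171
t: 9.8
eef_pos: [0.4883, -0.0195, 0.0387]
tool_rot: [-0.0, 0.731, 0.683, -0.0]
contact_force: [-1.9, -0.1, -3.2]
gripper_width: 0.174
t: 10.3
eef_pos: [0.4988, -0.0201, 0.0388]
tool_rot: [-0.0, 0.731, 0.683, -0.0]
contact_force: [-1.1, -0.4, -4.0]
gripper_width: 0.173
t 10.3 p [ 0.4988 -0.0201  0.0388] yhead -3.88 z [-1.e-04  0.e+00 -1.e+00] F [-1.1  -0.41 -3.98] T [-0.    0.32  0.04] w 0.173 q [ 0.27  0.51 -0.43  2.09  0.36  0.61 -0.49]
```

```bash
python3 -m jog '0 .002 0 0 0 0 .005;0 .004 0 0 0 0 .005;0 .006 0 0 0 0 .005;0 .008 0 0 0 0 .005;0 .01 0 0 0 0 .005';python3 -m jog '0 .002 0 0 0 0 .005;0 .004 0 0 0 0 .005;0 .006 0 0 0 0 .005;0 .008 0 0 0 0 .005;0 .01 0 0 0 0 .005';python3 -m jog '0 .002 0 0 0 0 .005;0 .004 0 0 0 0 .005;0 .006 0 0 0 0 .005;0 .008 0 0 0 0 .005;0 .009 0 0 0 0 .005'; python3 -c "
from h import *
st();grab('wrist','w7')"
```

```text
t: 10.8
eef_pos: [0.5088, -0.0208, 0.0388]
tool_rot: [-0.0, 0.731, 0.683, -0.0]
contact_force: [-2.1, -1.0, -3.9]
gripper_width: 0.17
t: 11.3
eef_pos: [0.5188, -0.0214, 0.0388]
tool_rot: [-0.0, 0.731, 0.683, -0.0]
contact_force: [-0.9, -0.2, -4.1]
gripper_width: 0.172
t: 11.8
eef_pos: [0.5279, -0.022, 0.0389]
tool_rot: [0.0, 0.731, 0.683, 0.0]
contact_force: [-1.1, -0.2, -3.2]
gripper_width: 0.178
t 11.8 p [ 0.5279 -0.022   0.0389] yhead -3.88 z [ 2.e-04  0.e+00 -1.e+00] F [-1.13 -0.17 -3.2 ] T [ 0.08  0.44 -0.  ] w 0.178 q [ 0.26  0.55 -0.43  2.02  0.37  0.64 -0.47]
```

View pics/w7.png

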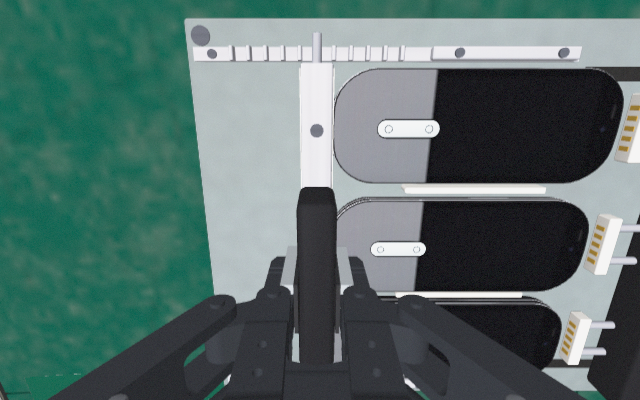

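```bash
python3 -m jog '0 .001 0 0 0 0 .005;0 .002 0 0 0 0 .005;0 .003 0 0 0 0 .005;0 .004 0 0 0 0 .005;0 .005 0 0 0 0 .005'; for i in 1 2 3 4 5 6 7; do python3 -m jog '0 .0005 0 0 0 0 .005;0 .001 0 0 0 0 .005' | egrep 'eef|contact'; done
```

```text
t: 12.35
eef_pos: [0.5327, -0.0224, 0.0388]
tool_rot: [0.0, 0.731, 0.683, 0.0]
contact_force: [-1.9, -0.1, -3.7]
gripper_width: 0.17
eef_pos: [0.5336, -0.0225, 0.0388]
contact_force: [-2.6, 1.5, -2.4]
eef_pos: [0.5347, -0.0225, 0.0389]
contact_force: [-1.8, -0.4, -3.1]
eef_pos: [0.5356, -0.0226, 0.0388]
contact_force: [-1.4, 0.7, -4.0]
eef_pos: [0.5367, -0.0226, 0.0389]
contact_force: [-2.0, 0.2, -3.3]
eef_pos: [0.5376, -0.0227, 0.0388]
contact_force: [-1.5, -0.0, -2.3]
eef_pos: [0.5379, -0.0228, 0.0387]
contact_force: [-4.3, 1.0, -2.2]
eef_pos: [0.5381, -0.0228, 0.0384]
contact_force: [-5.2, 0.2, -1.5]
```

```bash
for i in 1 2 3 4 5 ; do python3 -m jog '0 .0005 0 0 0 0 .005;0 .001 0 0 0 0 .005' | egrep 'eef|contact'; done; python3 -c "
from h import *
st()"
```

```text
eef_pos: [0.5387, -0.0229, 0.0383]
contact_force: [-6.0, 0.6, -1.4]
eef_pos: [0.5394, -0.023, 0.0382]
contact_force: [-7.3, 0.6, -1.2]
eef_pos: [0.5402, -0.023, 0.0381]
contact_force: [-6.7, 0.3, -1.5]
eef_pos: [0.5409, -0.0231, 0.038]
contact_force: [-8.0, -0.1, -0.8]
eef_pos: [0.5416, -0.0232, 0.0379]
contact_force: [-9.3, 0.5, -0.9]
t 14.75 p [ 0.5416 -0.0232  0.0379] yhead -3.86 z [-5.8e-03 -7.0e-04 -1.0e+00] F [-9.28  0.52 -0.89] T [0.18 2.06 0.03] w 0.17 q [ 0.26  0.57 -0.42  1.99  0.36  0.67 -0.46]
```

```bash
python3 -m jog '0 .0005 -.0005 0 0 0 .005;0 .001 -.001 0 0 0 .005'; for i in 1 2 3 4 ; do python3 -m jog '0 .0005 0 0 0 0 .005;0 .001 0 0 0 0 .005' | egrep 'eef|contact'; done; python3 -c "
from h import *
st();grab('wrist','w8')"
```

```text
t: 14.95
eef_pos: [0.5428, -0.0233, 0.0387]
tool_rot: [-0.002, 0.731, 0.683, -0.002]
contact_force: [-6.6, 1.3, -5.1]
gripper_width: 0.172
eef_pos: [0.5436, -0.0234, 0.0386]
contact_force: [-8.5, 1.2, -4.5]
eef_pos: [0.5443, -0.0234, 0.0385]
contact_force: [-8.4, -0.2, -5.3]
eef_pos: [0.545, -0.0235, 0.0384]
contact_force: [-8.6, 1.1, -4.6]
eef_pos: [0.5457, -0.0235, 0.0383]
contact_force: [-8.1, 1.1, -5.0]
t 15.75 p [ 0.5457 -0.0235  0.0383] yhead -3.86 z [-7.6e-03 -6.0e-04 -1.0e+00] F [-8.06  1.1  -5.03] T [0.29 2.15 0.06] w 0.173 q [ 0.26  0.57 -0.42  1.98  0.36  0.68 -0.46]
```

View pics/w8.png

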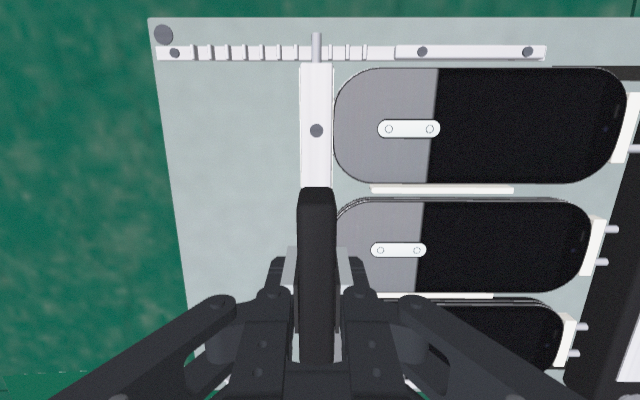

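```bash
python3 - <<'E'
from h import *
t=load('w8')['image']
a=cv2.resize(t[25:80,180:290],None,fx=7,fy=7,interpolation=cv2.INTER_CUBIC)[:300]
b=cv2.resize(t[25:80,270:380],None,fx=7,fy=7,interpolation=cv2.INTER_CUBIC)[:300]
cv2.imwrite('pics/crop10.png',np.vstack([a,b])[:,:,::-1])
E
```

```text
(no output)
```

View pics/crop10.png

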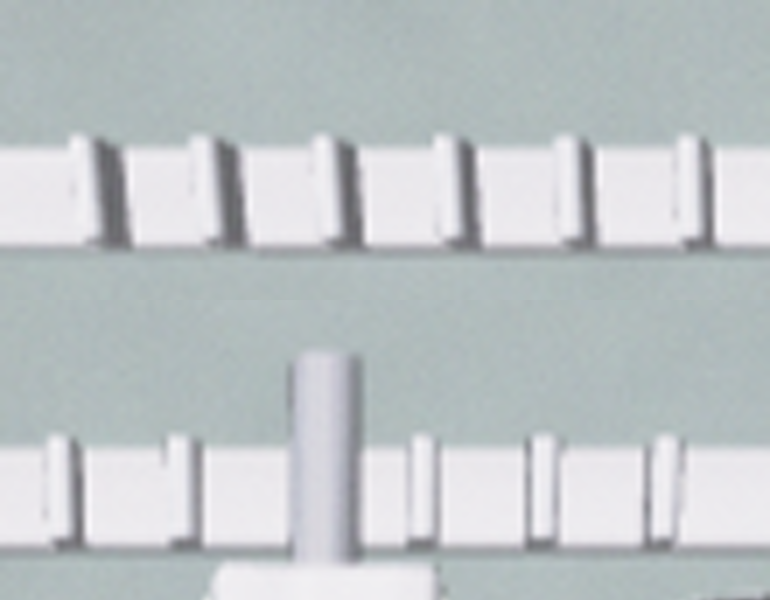

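```bash
for i in 1 2 3; do python3 -m jog '0 .0005 0 0 0 0 .005;0 .001 -.0002 0 0 0 .005' | egrep 'eef|contact'; done; python3 -c "
from h import *
st();grab('wrist','w9')
t=load('w9')['image']
b=cv2.resize(t[25:80,270:380],None,fx=7,fy=7,interpolation=cv2.INTER_CUBIC)
cv2.imwrite('pics/crop11.png',b[:,:,::-1])"
```

```text
eef_pos: [0.5464, -0.0236, 0.0384]
contact_force: [-8.7, 0.8, -5.3]
eef_pos: [0.5471, -0.0236, 0.0385]
contact_force: [-9.7, 1.6, -5.0]
eef_pos: [0.5479, -0.0237, 0.0386]
contact_force: [-10.3, 2.3, -4.4]
t 16.4 p [ 0.5479 -0.0237  0.0386] yhead -3.86 z [-9.1e-03 -7.0e-04 -1.0e+00] F [-10.33   2.29  -4.43] T [0.32 2.47 0.02] w 0.174 q [ 0.26  0.57 -0.42  1.97  0.36  0.68 -0.46]
```

View pics/crop11.png

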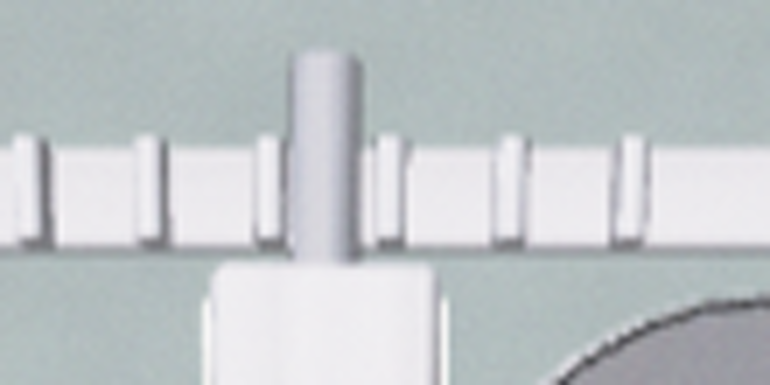

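```bash
python3 -m jog '0 .0004 .0006 0 0 0 .005;0 .0004 .0012 0 0 0 .005;0 .0004 .0018 0 0 0 .005;0 .0004 .0024 0 0 0 .005;0 .0004 .003 0 0 0 .005'| egrep 'eef|contact';python3 -c "
from h import *
st()"; python3 -m jog '0 0 .0005 0 0 0 .005;0 0 .001 0 0 0 .005;0 0 .0015 0 0 0 .005;0 0 .002 0 0 0 .005'| egrep 'eef|contact';python3 -c "
from h import *
st();grab('wrist','w10')
t=load('w10')['image']
b=cv2.resize(t[25:80,270:380],None,fx=7,fy=7,interpolation=cv2.INTER_CUBIC)
cv2.imwrite('pics/crop12.png',b[:,:,::-1])"
```

```text
eef_pos: [0.5481, -0.0239, 0.0359]
contact_force: [-12.6, 1.1, -0.9]
t 16.95 p [ 0.5481 -0.0239  0.0359] yhead -3.86 z [-0.0094 -0.0012 -1.    ] F [-12.58   1.11  -0.9 ] T [0.25 2.75 0.01] w 0.17 q [ 0.26  0.58 -0.42  1.97  0.37  0.68 -0.46]
eef_pos: [0.5481, -0.0239, 0.034]
contact_force: [-12.2, -0.1, -0.4]
t 17.35 p [ 0.5481 -0.0239  0.034 ] yhead -3.85 z [-0.0094 -0.0012 -1.    ] F [-12.16  -0.06  -0.41] T [0.25 2.79 0.03] w 0.173 q [ 0.26  0.58 -0.42  1.97  0.37  0.67 -0.46]
```

View pics/crop12.png

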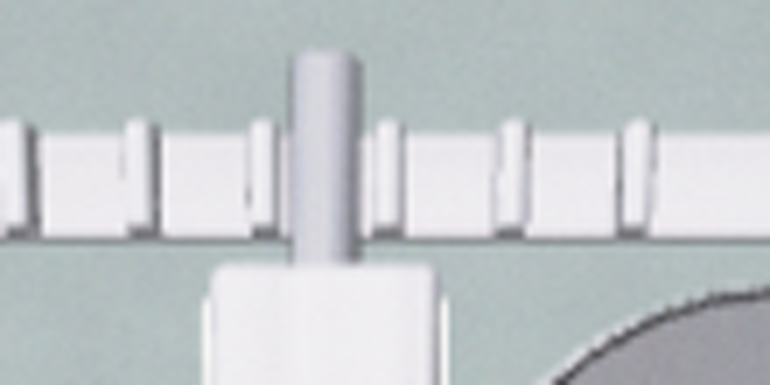

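```bash
python3 -m jog '0 0 .0006 0 0 0 .005;0 0 .0012 0 0 0 .005;0 0 .0018 0 0 0 .005;0 0 .0024 0 0 0 .005;0 0 .003 0 0 0 .005'| egrep 'eef|contact'; for i in 1 2; do python3 -m jog '0 0 .0004 0 0 0 .005;0 0 .0008 0 0 0 .005'| egrep 'eef|contact';done;python3 -c "
from h import *
st()"
```

```text
eef_pos: [0.5481, -0.0239, 0.0309]
contact_force: [-12.2, 1.3, -1.0]
eef_pos: [0.5481, -0.0239, 0.0302]
contact_force: [-13.7, 0.6, 3.9]
eef_pos: [0.5481, -0.024, 0.03]
contact_force: [-16.1, 1.2, 10.9]
t 18.3 p [ 0.5481 -0.024   0.03  ] yhead -3.87 z [-0.0094 -0.0017 -1.    ] F [-16.08   1.18  10.85] T [0.26 3.59 0.08] w 0.169 q [ 0.25  0.59 -0.42  1.97  0.37  0.67 -0.47]
```

```bash
python3 -m jog '0 -.0005 -.0004 0 0 0 .005;0 -.001 -.0004 0 0 0 .005;0 -.0015 -.0004 0 0 0 .005;0 -.002 -.0004 0 0 0 .005'| egrep 'eef|contact'; for i in 1 2 3; do python3 -m jog '0 -.0005 0 0 0 0 .005;0 -.001 0 0 0 0 .005'| egrep 'eef|contact';done;python3 -c "
from h import *
st()"
```

```text
eef_pos: [0.5478, -0.0238, 0.0303]
contact_force: [-8.0, 0.9, -2.6]
eef_pos: [0.5472, -0.0237, 0.0303]
contact_force: [-7.2, -0.2, -3.0]
eef_pos: [0.547, -0.0237, 0.0303]
contact_force: [-4.3, 0.0, -6.0]
eef_pos: [0.5469, -0.0237, 0.0306]
contact_force: [-4.7, -0.0, -7.0]
t 19.3 p [ 0.5469 -0.0237  0.0306] yhead -3.88 z [-2.e-03 -3.e-04 -1.e+00] F [-4.68 -0.02 -7.03] T [-0.    0.98 -0.04] w 0.17 q [ 0.26  0.58 -0.42  1.98  0.37  0.65 -0.47]
```

```bash
python3 -m jog '0 -.0005 .0005 0 0 0 .005;0 -.001 .0008 0 0 0 .005'| egrep 'eef|contact'; for i in 1 2; do python3 -m jog '0 -.0005 .0004 0 0 0 .005;0 -.0008 .0008 0 0 0 .005'| egrep 'eef|contact';done;python3 -c "
from h import *
st();grab('wrist','w11')
t=load('w11')['image']
b=cv2.resize(t[25:80,270:380],None,fx=7,fy=7,interpolation=cv2.INTER_CUBIC)
cv2.imwrite('pics/crop13.png',b[:,:,::-1])"
```

```text
eef_pos: [0.5469, -0.0237, 0.0305]
contact_force: [-5.1, -2.1, -4.1]
eef_pos: [0.5469, -0.0236, 0.0302]
contact_force: [-4.5, -2.7, 2.0]
eef_pos: [0.5469, -0.0236, 0.03]
contact_force: [-5.3, -2.3, 9.2]
t 19.9 p [ 0.5469 -0.0236  0.03  ] yhead -3.9 z [ 2.8e-03 -6.0e-04 -1.0e+00] F [-5.33 -2.34  9.25] T [-0.56  1.14  0.03] w 0.172 q [ 0.25  0.58 -0.41  1.99  0.38  0.65 -0.47]
```

View pics/crop13.png

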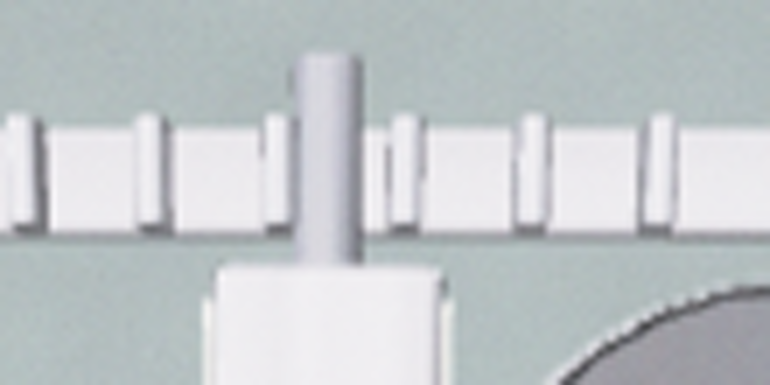

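View pics/w11.png

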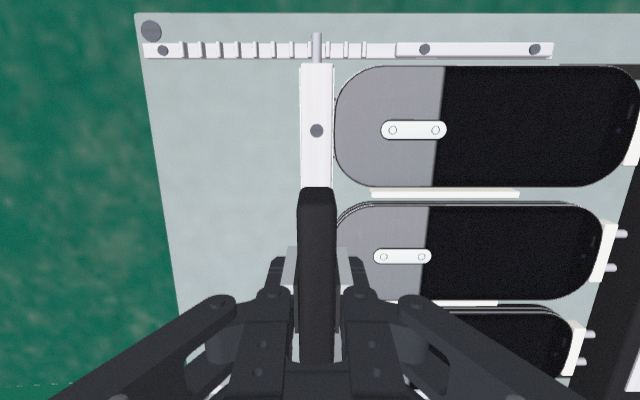

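```bash
python3 -m jog '0 0 -.0005 0 0 0 .005;0 0 -.0005 0 0 0 .005'| egrep 'eef|contact'; python3 -m jog '0 0 0 0 0 0 .02;0 0 0 0 0 0 .024;0 0 0 0 0 0 .03;0 0 0 0 0 0 .035;0 0 0 0 0 0 .035' 20;python3 -c "
from h import *
st();grab('wrist','w12');grab('top','t12')"
```

```text
eef_pos: [0.5468, -0.0236, 0.0301]
contact_force: [-1.6, -3.5, 2.7]
t: 20.65
eef_pos: [0.5456, -0.023, 0.0294]
tool_rot: [0.0, 0.731, 0.683, 0.0]
contact_force: [0.3, -0.3, 0.1]
gripper_width: 0.409
t 20.65 p [ 0.5456 -0.023   0.0294] yhead -3.86 z [ 4.e-04  3.e-04 -1.e+00] F [ 0.3  -0.26  0.07] T [0.05 0.02 0.02] w 0.409 q [ 0.25  0.58 -0.42  1.99  0.38  0.65 -0.47]
```

View pics/w12.png

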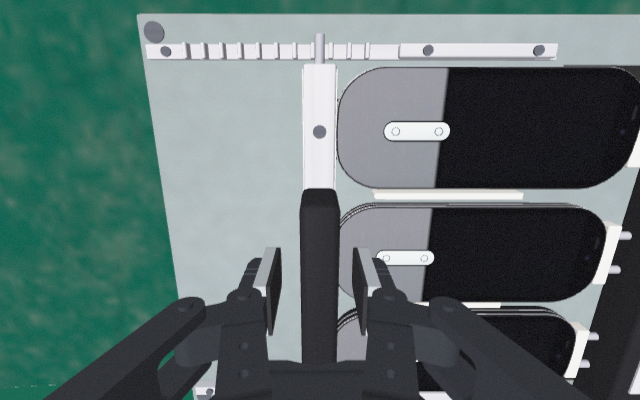

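Released cleanly with forces near zero. The bar stays in the notch, so I'll retreat straight up.

```bash
python3 -m jog '0 0 -.01 0 0 0 .035;0 0 -.03 0 0 0 .035;0 0 -.06 0 0 0 .035;0 0 -.1 0 0 0 .035;0 0 -.14 0 0 0 .05'; python3 -m jog '-.09 0 -.06 0 0 0 .05;-.09 0 -.06 0 0 0 .05;-.09 0 -.06 0 0 0 .05;-.09 0 -.06 0 0 0 .05;-.09 0 -.06 0 0 0 .05';python3 -m jog '0 0 0 0 0 0 .05;0 0 0 0 0 0 .05';python3 -c "
from h import *
st();grab('wrist','w13');grab('side','s13')
t=load('w13')['image'];s=load('s13')['image']
a=cv2.resize(s[155:245,240:370],None,fx=6,fy=6,interpolation=cv2.INTER_CUBIC);cv2.imwrite('pics/crop14.png',a[:,:,::-1])"
```

```text
t: 21.25
eef_pos: [0.5449, -0.0231, 0.1712]
tool_rot: [-0.0, 0.731, 0.683, -0.0]
contact_force: [-0.1, -0.0, -0.1]
gripper_width: 0.566
t: 21.75
eef_pos: [0.5389, -0.1117, 0.229]
tool_rot: [-0.0, 0.73, 0.683, 0.0]
contact_force: [-0.8, 0.6, -0.7]
gripper_width: 0.583
t: 21.95
eef_pos: [0.539, -0.1113, 0.2285]
tool_rot: [-0.001, 0.73, 0.684, -0.0]
contact_force: [-0.2, -0.1, -0.9]
gripper_width: 0.582
t 21.95 p [ 0.539  -0.1113  0.2285] yhead -3.73 z [-1.5e-03  8.0e-04 -1.0e+00] F [-0.23 -0.1  -0.87] T [-0.01  0.04 -0.03] w 0.582 q [ 0.5   0.32 -0.49  1.83  0.17  1.04 -0.13]
```

View pics/w13.png

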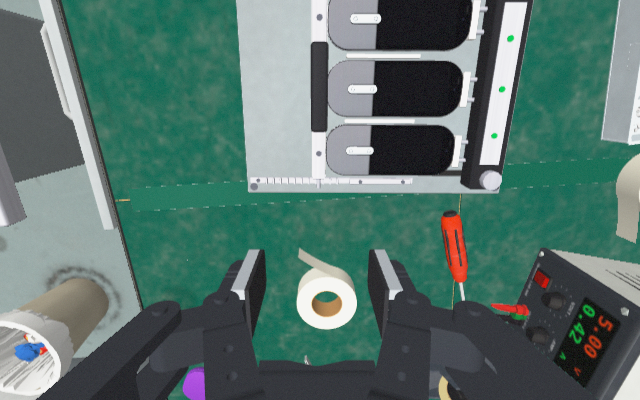

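View pics/crop14.png

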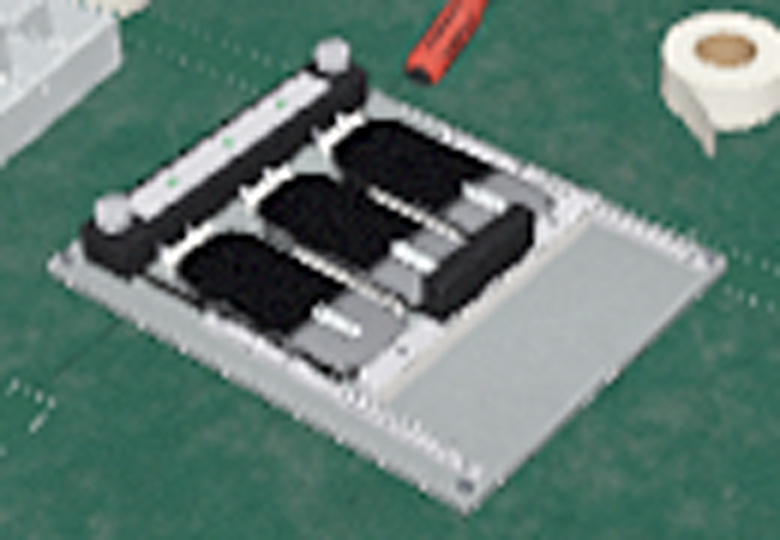

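```bash
python3 -c "
from h import *
t=load('w13')['image']
b=cv2.resize(t[130:200,240:370],None,fx=6,fy=6,interpolation=cv2.INTER_CUBIC)
cv2.imwrite('pics/crop15.png',b[:,:,::-1])"
```

```text
(no output)
```

View pics/crop15.png

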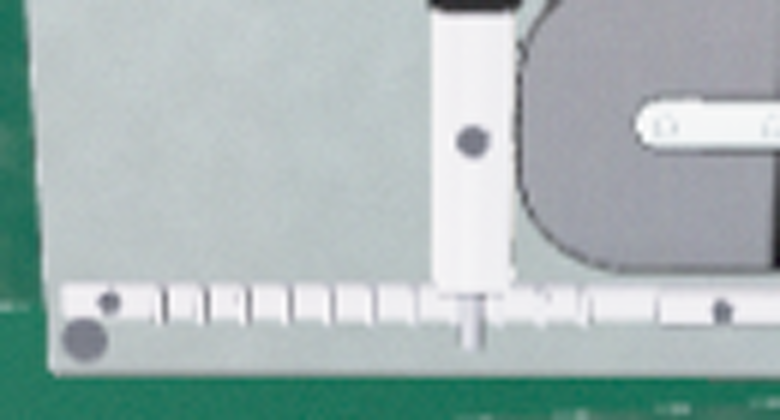

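The right pin, at crop pixel (472,315), sits between the 8th and 9th teeth (-50 and -42), the same notch as the left. I'm handing in.

```bash
python3 -c "
from h import *
print(workorder.hand_in());st()"
```

```text
the job is handed in; nothing more can be done
None
the job is handed in; nothing more can be done
```

The bar is seated in the notch pair at nest x = -46 mm, holding all three handsets against the spring contacts. I handed the job in at about 22 s of the 51 s allowed.

- **Push:** I took the bar by its black grip and pushed the three handsets along the nest. The contacts were felt at about nest x = 91 mm. I pressed about 10 mm into the 16 mm of travel, with about 10–12 N over all three handsets together.
- **Seating:** I lowered the bar until both pins met the notch bottoms. The wrist force briefly showed about 16 N along the push, above what the springs account for. I put the extra down to the pins bearing in the notches. I then eased the bar back onto the teeth and let go. The wrist force read near zero after release and retreat.
- **Last checks:** The pictures show both pins in the same notch, the bar square and down, and all three handsets against the blade. The label roll and screwdriver look where they were. The black tape was well off the path, but I did not check it at the end.
- **Not measured:** I could only feel the total push, not the force on each handset. About 2 to 3 N of remaining hold on each is worked out from the contact travel.
- **Disagreements:** The top and wrist cameras differed by up to 5 mm on the nest's sideways position, so I used the wrist camera at the rail itself. The pins also seem to have brushed the tooth tops once on the way, so I raised the bar by 1 mm.

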